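# Gauge a shouldered pin on the bench micrometer

## Task

Take the shouldered pin from the rack, lay its long end in the vee of the bench micrometer and slide it in until its collar is home against the vee block. Then turn the micrometer's top cap clockwise just until you feel it slip on the pin, stop there without forcing it, and let go, leaving the pin clamped and the other two pins in the rack.

Things in the scene. Friction and masses are not known exactly. Their poses are not given: they have to be found in the camera images.
- pin: shouldered pin: plain steel, round, 12 mm dia., 150 mm long, about 140 g, the only one with a collar part-way along (26 mm dia.), in one of the rack's slots. Origin on its axis at the collar face towards the long end; x runs along it to the long end: long end x 0 to 100 mm, collar 0 to -6, tail -6 to -50, 13 mm square, two sides upright (take it there, about x = -29).
- dowel: bystander in the rack: plain steel dowel, 12 mm in diameter, 150 mm long, no collar. Origin on its axis, 50 mm from its tail end.
- bolt: bystander in the rack: steel bolt 12 mm in diameter with a round head (22 mm in diameter, 14 mm long) at its very end. Origin on its axis, 50 mm from the head's end.
- rack: fixed wooden rack, 160 mm wide along its y, with three slots along its x at y = -55, 0 and 55 mm; the pins' axes lie 36 mm above the bench and their tails overhang it freely on its -x side. Origin under it, on the bench.
- anvil: fixed steel vee block of the bench micrometer, 90 mm long. Its origin is where the pin's origin comes when seated: on a seated pin's axis, 50 mm above the bench, in the plane of the block's front face. x runs level into the vee (the pin's x must agree), z up. 90 degree vee, 24 mm wide at its top edges, which are 3.5 mm above the seated pin's axis; open at both ends.
- gauge: fixed bench micrometer, a grey C-frame carrying vee, spindle and cap; x as the vee's, origin on the bench under the spindle axis (60 mm behind the vee's front face). The spindle's 9 mm foot starts 4 to 9 mm above a seated pin, so lay the pin in the vee in front of it (60 mm short of home), then slide in. Head: 85 to 115 mm above the bench, from 22 mm before the axis back to the post, 44 mm wide.
- cap_mid (a point): middle of the round knurled ratchet cap (dark steel, 26 mm dia., 26 mm high) on the spindle axis, 164 mm above the bench, always at this height. Clockwise from above lowers the spindle 3 mm per radian: 1 to 3 rad in strokes. Takes 0.06 N m running free, winds up springily (0.6 N m/rad) once the pin is clamped, slips at 0.13 N m, through 1 rad only: then it locks and overloads the pin.

How it is judged:
On the way, in this order (a step that is already met when the one before it is completed fails the run):
1. the pin lies in the vee with its collar home against the block (x of pin in the frame of anvil above -0.002 m and distance between pin and anvil below 0.003 m and angle between the x axis of pin and the x axis of anvil, either way round below 0.05 rad), for 0.2 s.
2. the spindle clamps the pin (contact force between anvil and pin above 15 N and contact force between the fingers and pin below 0.5 N), for 0.2 s.
At the end, for the whole second after the job is handed in: The shouldered pin lies in the vee (within 3 mm and 3 degrees of seated), its collar home to 2 mm, at rest and clamped by the spindle so that it presses on the vee with 15 to 50 N; the dowel and the bolt are still in the rack, within 20 mm of where they were (all of step 1 and contact force between anvil and pin above 15 N and linear speed of pin below 0.01 m/s); the robot touches nothing.
It fails at once if the pin is pressed into the vee with more than 50 N (contact force between anvil and pin above 50 N).
It fails at once if another pin is taken or knocked out of the rack (distance of any of dowel, bolt from where it was at the start of the episode above 0.02 m).
It also fails if it takes over 67 s, if anything falls off the work surface, if the arm or the gripper's body presses on something with over 40 N, if the wrist force passes 120 N, or if a joint passes its speed limit or range.

## Robot

A 6-joint arm with a two-finger parallel gripper is mounted at the origin on the work surface. World frame = base frame: x ahead of the robot, y to its left, z up, the work surface at z = 0. Lengths are in m, angles in rad, forces in N, time in s.
With the tool pointing down it reaches from about 0.275 to 0.85 m from the base axis. Payload 5.2 kg.
Tool frame: the origin (TCP) lies at the centre of the arm's flange, where the gripper is bolted on; the fingertips stand 173 mm ahead of it and the grasp point (between the pads) lies 155 mm ahead of it; z points along the fingers, y is the line along which they close (so a half turn about z gives the same grasp; the last joint's range is limited). The gripper opens to 85 mm and grips with 20 to 120 N. Pads are 22 mm wide; open, the fingers measure 114 mm over their backs; the gripper's body (76 mm by 85 mm) begins 54 mm behind the grasp point. The pads swing forward as they close: fully open they stand 13 mm farther back than shut.
Start: joints at [-1.525, 0.259, 1.535, -0, 1.348, -0.203], TCP at [0.135, -0.533, 0.405] pointing down, gripper open.
Joint ranges: [-3.14, 3.14], [-0.91, 2.08], [0.19, 2.58], [-1.22, 4.36], [0.22, 2.71], [-3.12, 3.12]. Speed limits (rad/s): [2.57, 2.57, 3.14, 3.14, 3.14, 3.14].

## Interface

Orientations are given as [roll, pitch, yaw] about the fixed x, y, z axes, in that order (R = Rz(yaw) Ry(pitch) Rx(roll)).
In Python, from plant import status, eyes, job, search_frame, masks_of, mark_of gives the robot as it stands.
- The arm moves only by the tool move_arm, never from a script. Its argument "motion" is a list of rows, each an object of numbers: "dx", "dy", "dz": the shift along the tool's x, y, z in mm; "rx", "ry", "rz": the turn, a rotation vector about the tool's x, y, z in degrees; "jaw": the gripper's target within -1 to 1 (shut at 1, half-way at 0, fully open at -1). In form: [{"dx": .., "dy": .., "dz": .., "rx": .., "ry": .., "rz": .., "jaw": ..}, ...]. A call has 1 to 5 rows; each row shifts and turns the commanded pose from where the row before left it, along the tool's axes as they then stand; what a row does not reach is not made up. A row lasts 1/10 s, in which the tool goes at most 50 mm and 8.59 degrees, less where a joint would pass 70% of its speed; a pose out of reach is approached as far as the arm can. A call is refused whole if a number of a shift passes 50 or a number of a turn 8.59, either way. A call with a gripper value outside its range is refused whole. The fingers move at their own pace and stop on an object; "newtons" is the grip in N (left out, the last holds). Time passes only in rows, so rows that do not move let the fingers close. It gives the time, the measured TCP pose, the force, the opening and the grip force at its end, in the units of the state.
- status.observe(): the state, without advancing time (a new reading comes with each control period).
- eyes.grab_frame(name): name is "scene" or "top"; returns a dict with "image" (420x560x3 uint8, blue, green, red), "range_z" (420x560 float32, m along the optical axis (not along the pixel's ray), 0 where there is no reading), "K" (3x3 intrinsics, pixels), "world_to_cam" (4x4, takes a point from world to camera coordinates). Camera axes: x right, y up, looking along -z (the intrinsics and any distortion apply to the point x, -y, -z); pixel columns grow to the right and rows downward; lengths in m; the calibration is good to about 2 mm. A picture is of the moment at which its call begins.
- job.sign_off(): hands the job in; it is judged then, once.
Trained networks look in the newest picture that a camera, given by its name, has taken for a name from the list of things; names that differ only in an ending like _2 or _b are one class to them, and where a whole thing is asked for, a point or a joint stands for the part that bears it (a point fixed in the world has none). Each returns a list of dicts, best first, with "confidence" (0 to 1); they miss things now and then, are a little off and sometimes report something else, mostly with a low value. They report only what shows in the picture. A call takes as long as a camera call.
- search_frame(camera, thing): "extent" ([left, top, right, bottom] in pixels, round what is visible of it).
- masks_of(camera, thing): "pixels" (420x560 bool, what is visible of it) and "extent" ([left, top, right, bottom] in pixels, round what is visible of it).
- mark_of(camera, thing): "centre" ([row, column] in pixels: a listed point, or the origin of a listed thing).
The state is a dict: "time_s": time; "joints": joint angles; "qvel": joint speeds; "tau": joint torques, N m; "position": TCP position; "tcp_rot": TCP orientation; "wrist_force": force on the tool from outside, world axes, zero at the start; "moment": the same for the moment, N m; "width": finger opening in m; "grip_force": force on a finger pad.
Only numpy, scipy, OpenCV 4.12 (cv2) and the standard library are available. Lean on these libraries where they do the work, as an engineer would, in place of code of your own. Each camera call takes 0.05 s, during which the arm holds its last target. There are 200 camera calls.

## Working session

There is one attempt and no reset: what is moved stays moved. The work goes in short steps, Python scripts to look and compute and a tool call to move; the robot and the scene stay as the last step left them, time stands still between calls to the robot, and variables do not carry over. Pictures are saved under pics/ and viewed, at most 10 in all, crops included, and the job is handed in when it is done.

Besides the shell and the picture viewer there is one more tool, called after "Call:" in YAML: its name, and indented under it one key for each argument. move_arm: Moves the arm, as the interface text tells. Its arguments: {"type":"object","properties":{"motion":{"type":"array","items":{"type":"object","properties":{"dx":{"type":"number"},"dy":{"type":"number"},"dz":{"type":"number"},"rx":{"type":"number"},"ry":{"type":"number"},"rz":{"type":"number"},"jaw":{"type":"number"}}}},"newtons":{"type":"number"}},"required":["motion"]}

```bash
ls; mkdir -p pics; cat > h.py <<'E'
import numpy as np, cv2
from plant import status, eyes, job, search_frame, masks_of, mark_of
def pts(f, px):  # px Nx2 (row,col) -> world
    px=np.asarray(px); r,c=px[:,0],px[:,1]; z=f["range_z"][r,c].astype(float); K=f["K"]
    m=z>0; r,c,z=r[m],c[m],z[m]
    P=np.stack([(c-K[0,2])/K[0,0]*z, -(r-K[1,2])/K[1,1]*z, -z, np.ones_like(z)],1)
    return (P@np.linalg.inv(f["world_to_cam"]).T)[:,:3]
def ray_at(f, row, col, zw):
    K=f["K"]; T=np.linalg.inv(f["world_to_cam"]); d=T[:3,:3]@np.array([(col-K[0,2])/K[0,0],-(row-K[1,2])/K[1,1],-1])
    return T[:3,3]+d*(zw-T[2,3])/d[2]
E
python3 - <<'E'
from h import *
s=status.observe(); print(s)
ims=[]
for c in("scene","top"):
    f=eyes.grab_frame(c); np.savez(c+".npz",**f); ims.append(f["image"]); print(c,f["K"].tolist(),np.linalg.inv(f["world_to_cam"]).round(3).tolist(), f.keys())
    for t in("pin","dowel","bolt","rack","anvil","gauge","cap_mid"):
        print(t,[(round(d["confidence"],2),np.round(d["centre"],1).tolist()) for d in mark_of(c,t)][:3],[(round(d["confidence"],2),np.round(d["extent"]).tolist()) for d in masks_of(c,t)][:2])
    cv2.imwrite(f"pics/{c}0.png",f["image"])
E
```

```text
pics
{'time_s': 0.0, 'joints': array([-1.52481052e+00,  2.59310327e-01,  1.53603957e+00, -2.97848232e-05,
        1.34799105e+00, -2.02797630e-01]), 'qvel': array([ 0.00231013,  0.00125967, -0.00075015,  0.0015163 , -0.00046219,
        0.00046884]), 'tau': array([ 2.55138148e-04, -4.46035624e+01, -2.90575397e+01, -2.37077193e-04,
        1.17213224e-02,  2.95356784e-06]), 'position': array([ 0.13543289, -0.53285145,  0.40390947]), 'tcp_rot': array([-3.13987435e+00, -3.23681005e-04,  2.48789761e-01]), 'wrist_force': array([ 0.31406475,  0.6267071 , -0.54123424]), 'moment': array([-0.01201242,  0.00923528, -0.01778503]), 'grip_force': 0.0, 'width': 0.08516658116107434}
scene [[523.9521058900768, 0.0, 281.3812973596147], [0.0, 523.9521058900768, 209.60748944066802], [0.0, 0.0, 1.0]] [[-0.749, -0.557, 0.36, 0.817], [0.663, -0.628, 0.407, 0.312], [-0.0, 0.543, 0.84, 0.784], [0.0, 0.0, 0.0, 1.0]] dict_keys(['image', 'range_z', 'K', 'world_to_cam'])
pin [(0.68, [153.7, 197.4]), (0.26, [332.5, 376.7])] [(0.61, [180.0, 134.0, 235.0, 186.0])]
dowel [(0.7, [137.2, 218.1])] [(0.9, [208.0, 121.0
[... 618 characters left out ...]
.025, -0.006, -0.018], [-0.011, 0.196, 0.98, 0.922], [0.0, 0.0, 0.0, 1.0]] dict_keys(['image', 'range_z', 'K', 'world_to_cam'])
pin [(0.57, [235.1, 385.2])] [(0.95, [340.0, 230.0, 412.0, 241.0])]
dowel [(0.69, [264.6, 389.7])] [(0.95, [342.0, 261.0, 412.0, 263.0]), (0.38, [338.0, 201.0, 389.0, 272.0])]
bolt [(0.75, [238.8, 369.5]), (0.71, [265.7, 391.7]), (0.67, [208.5, 384.1])] [(0.7, [335.0, 204.0, 412.0, 211.0])]
rack [(0.83, [236.4, 373.8])] [(0.94, [337.0, 200.0, 390.0, 272.0])]
anvil [(0.77, [244.2, 209.2])] [(0.81, [178.0, 234.0, 216.0, 255.0])]
gauge [(0.81, [246.7, 187.1])] [(0.89, [125.0, 219.0, 218.0, 271.0])]
cap_mid [(0.67, [236.5, 167.9])] [(0.87, [127.0, 222.0, 219.0, 270.0])]
```

```bash
python3 - <<'E'
from h import *
s=np.load("scene.npz");t=np.load("top.npz")
a=cv2.resize(s["image"][110:420,110:480],None,fx=2,fy=2); 
cv2.imwrite("pics/s1.png",a[:600,:800])
cv2.imwrite("pics/t1.png",cv2.resize(t["image"][170:310,110:430],None,fx=2.5,fy=2.5,interpolation=cv2.INTER_CUBIC))
# estimates
for n,(r,c),z in(("pin",(235.1,385.2),.036),("dowel",(264.6,389.7),.036),("bolt",(208.5,384.1),.036),("rack",(236.4,373.8),0),("anvil",(244.2,209.2),.05),("gauge",(246.7,187.1),0),("cap",(236.5,167.9),.164)): print("top",n,ray_at(t,r,c,z).round(4))
for n,(r,c),z in(("pin",(153.7,197.4),.036),("dowel",(137.2,218.1),.036),("bolt",(170,174.6),.036),("rack",(174.3,212.8),0),("anvil",(290.1,355.2),.05),("gauge",(330.4,380),0),("cap",(331.5,379.5),.164)): print("scene",n,ray_at(s,r,c,z).round(4))
# depth-based: heights
for f,nm in((t,"top"),(s,"scene")):
    rr,cc=np.mgrid[0:420,0:560]; P=pts(f,np.stack([rr.ravel(),cc.ravel()],1))
    print(nm,len(P))
    m=(abs(P[:,2]-.177)<.006); Q=P[m]; print("z~.177",len(Q),np.median(Q,0) if len(Q) else 0, Q.min(0) if len(Q) else 0,Q.max(0) if len(Q) else 0)
    for lo,hi in((.02,.034),(.034,.046),(.046,.056),(.056,.084),(.084,.11),(.11,.12),(.12,.17),(.17,.19)):
        Q=P[(P[:,2]>lo)&(P[:,2]<hi)]
        if len(Q): print(lo,len(Q),np.percentile(Q,[2,50,98],axis=0).round(3).tolist())
E
```

```text
top pin [ 0.5249 -0.2386  0.036 ]
top dowel [ 0.4617 -0.2435  0.036 ]
top bolt [ 0.5833 -0.2405  0.036 ]
top rack [ 0.5274 -0.2219  0.    ]
top anvil [0.5128 0.1382 0.05  ]
top gauge [0.5144 0.1967 0.    ]
top cap [0.5153 0.1946 0.164 ]
scene pin [ 0.5305 -0.2437  0.036 ]
scene dowel [ 0.478  -0.2498  0.036 ]
scene bolt [ 0.5833 -0.2406  0.036 ]
scene rack [ 0.5246 -0.2118  0.    ]
scene anvil [0.5149 0.1392 0.05  ]
scene gauge [0.5143 0.2002 0.    ]
scene cap [0.5791 0.224  0.164 ]
top 234197
z~.177 483 [0.62864144 0.02010383 0.17778119] [ 0.24599365 -0.47008436  0.1710292 ] [0.86250608 0.40828532 0.18298876]
0.02 3715 [[0.207, -0.514, 0.02], [0.584, 0.185, 0.026], [0.926, 0.597, 0.034]]
0.034 3368 [[0.209, -0.515, 0.034], [0.551, -0.201, 0.041], [0.926, 0.582, 0.046]]
0.046 2383 [[0.208, -0.518, 0.046], [0.767, 0.153, 0.052], [0.926, 0.584, 0.056]]
0.056 5700 [[0.205, -0.54, 0.056], [0.777, -0.191, 0.072], [0.927, 0.578, 0.083]]
0.084 3129 [[0.202, -0.563, 0.085], [0.772, 0.233, 0.099], [0.909, 0.519, 0.109]]
0.11 1893 [[0.495, -0.529, 0.111], [0.535, 0.233, 0.116], [0.904, 0.5, 0.
[... 243 characters left out ...]
3126  0.17100296] [0.69181612 0.21314466 0.18299599]
0.02 3519 [[0.035, -0.516, 0.02], [0.549, -0.1, 0.025], [0.924, 0.299, 0.034]]
0.034 4079 [[0.042, -0.515, 0.034], [0.546, -0.202, 0.04], [0.923, 0.243, 0.046]]
0.046 2131 [[0.031, -0.517, 0.046], [0.536, -0.099, 0.05], [0.924, 0.277, 0.056]]
0.056 4636 [[0.023, -0.518, 0.057], [0.791, -0.205, 0.074], [0.927, 0.285, 0.082]]
0.084 1622 [[0.007, -0.52, 0.085], [0.548, 0.05, 0.098], [0.753, 0.294, 0.11]]
0.11 2973 [[0.035, -0.514, 0.111], [0.525, 0.242, 0.115], [0.727, 0.294, 0.119]]
0.12 2844 [[-0.001, -0.519, 0.121], [0.657, 0.052, 0.155], [0.811, 0.208, 0.169]]
0.17 2047 [[0.01, -0.472, 0.171], [0.529, -0.039, 0.181], [0.688, 0.209, 0.19]]
```

View pics/s1.png

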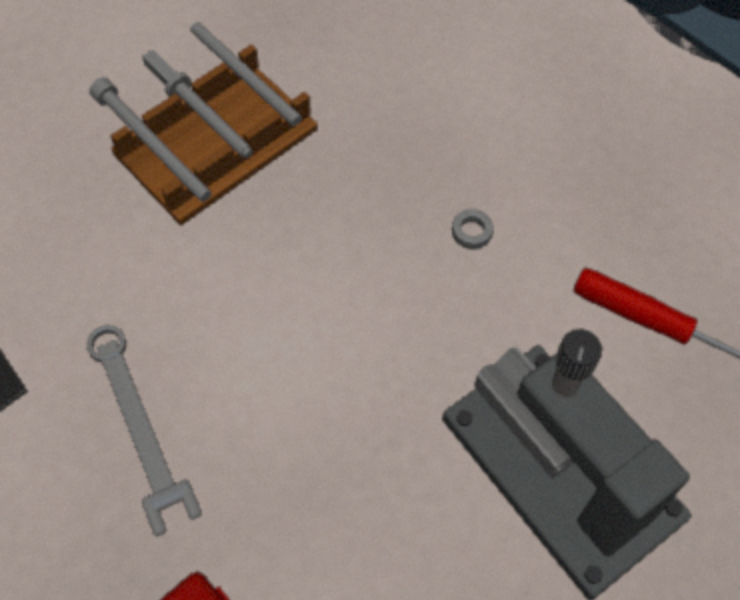

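View pics/t1.png

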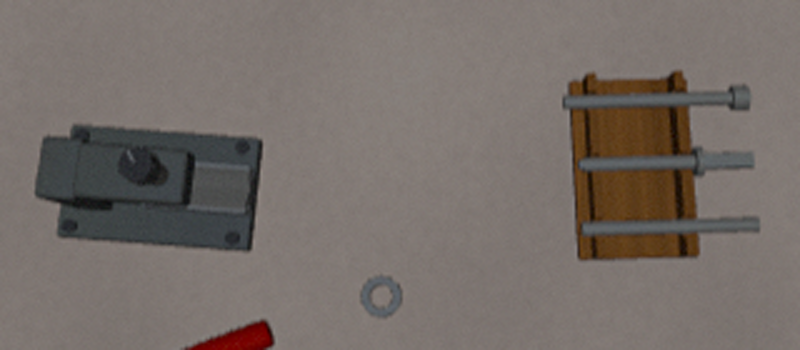

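The scene view shows the rack upper left with the collared pin in the middle slot (crop ~(150,55) to (245,150)). The micrometer is lower right with its cap at crop ~(578,350). In the top view the pin's tail points right (−y), collar at crop (700,160), and the vee opens right at crop (250,190). Next I'll fit the axes.

```bash
python3 - <<'E'
from h import *
for cam in("top","scene"):
    f=eyes.grab_frame(cam); print(cam)
    for n in("pin","bolt","dowel"):
        M=masks_of(cam,n)
        if not M: print(n,"none"); continue
        rr,cc=np.nonzero(M[0]["pixels"]); W=np.array([ray_at(f,r,c,.036)[:2] for r,c in zip(rr,cc)])
        v=cv2.fitLine(W.astype(np.float32),cv2.DIST_HUBER,0,1e-5,1e-5).ravel(); d=v[:2]*np.sign(v[1]); t=(W-v[2:])@d
        lat=(W-v[2:])@np.array([d[1],-d[0]])
        q=np.percentile(t,[.5,99.5]); print(n,M[0]["confidence"],len(W),"yaw",np.degrees(np.arctan2(d[1],d[0])).round(2),"tail",(v[2:]+q[0]*d).round(4),"tip",(v[2:]+q[1]*d).round(4),"len",np.ptp(q).round(4))
        # width profile along axis
        if n=="pin":
            b=np.arange(q[0],q[1],.006); print([(round(x-q[0],3),round(float(np.ptp(lat[(t>=x)&(t<x+.006)])),3)) for x in b if ((t>=x)&(t<x+.006)).any()])
    g=masks_of(cam,"gauge")[0]; P=pts(f,np.argwhere(g["pixels"]))
    Q=P[(abs(P[:,2]-.115)<.004)]; print("head",len(Q),cv2.minAreaRect(Q[:,:2].astype(np.float32)),Q.min(0).round(3),Q.max(0).round(3))
    print("zhist",np.histogram(P[:,2],bins=np.arange(-.005,.2,.01)))
    C=P[P[:,2]>.14]; print("cap",len(C),np.percentile(C,[2,50,98],axis=0).round(4).tolist() if len(C) else 0)
    a=masks_of(cam,"anvil")[0]; A=pts(f,np.argwhere(a["pixels"])); print("anvil",len(A),np.percentile(A,[2,50,98],axis=0).round(4).tolist())
    np.save(cam+"A.npy",A); np.save(cam+"G.npy",P)
E
```

```text
top
pin 0.63 483 yaw 90.31 tail [ 0.5282 -0.2942] tip [ 0.5274 -0.1445] len 0.1498
[(np.float64(0.0), 0.013), (np.float64(0.006), 0.015), (np.float64(0.012), 0.015), (np.float64(0.018), 0.015), (np.float64(0.024), 0.011), (np.float64(0.03), 0.011), (np.float64(0.036), 0.015), (np.float64(0.042), 0.022), (np.float64(0.048), 0.024), (np.float64(0.054), 0.015), (np.float64(0.06), 0.013), (np.float64(0.066), 0.013), (np.float64(0.072), 0.013), (np.float64(0.078), 0.009), (np.float64(0.084), 0.011), (np.float64(0.09), 0.011), (np.float64(0.096), 0.011), (np.float64(0.102), 0.011), (np.float64(0.108), 0.011), (np.float64(0.114), 0.015), (np.float64(0.12), 0.015), (np.float64(0.126), 0.015), (np.float64(0.132), 0.011), (np.float64(0.138), 0.009), (np.float64(0.144), 0.009)]
bolt 0.67 481 yaw 89.85 tail [ 0.5822 -0.2948] tip [ 0.5827 -0.1364] len 0.1583
dowel 0.83 354 yaw 90.42 tail [ 0.4729 -0.2936] tip [ 0.4718 -0.145 ] len 0.1486
head 1096 ((0.5202664732933044, 0.23518404364585876), (0.117481529712677, 0.04979856684803963), 83.92350769042969) [0.493 0.175 0.111] [0.549 0.295 0.119]
zhist 
[... 1429 characters left out ...]
946] tip [ 0.4717 -0.1414] len 0.1532
head 2558 ((0.5201951265335083, 0.2369580864906311), (0.11809081584215164, 0.04968041181564331), 83.60420989990234) [0.497 0.177 0.111] [0.551 0.297 0.119]
zhist (array([ 172,  349, 3241,  204,  304,  814,   80,   87,   79,  197,  260,
       1566, 1190,   48,   36,   19,   70,  103,  261,    0]), array([-0.005,  0.005,  0.015,  0.025,  0.035,  0.045,  0.055,  0.065,
        0.075,  0.085,  0.095,  0.105,  0.115,  0.125,  0.135,  0.145,
        0.155,  0.165,  0.175,  0.185,  0.195]))
cap 467 [[0.5064, 0.1889, 0.1435], [0.522, 0.2017, 0.1755], [0.5296, 0.2128, 0.1786]]
anvil 1096 [[0.4945, 0.142, 0.0235], [0.5297, 0.175, 0.0479], [0.5385, 0.229, 0.0541]]
```

```bash
python3 - <<'E'
from h import *
for cam in("top","scene"):
    P=np.load(cam+"G.npy"); A=np.load(cam+"A.npy")
    for nm,lo,hi in(("plate",.014,.023),("head",.112,.118)):
        Q=P[(P[:,2]>lo)&(P[:,2]<hi)][:,:2].astype(np.float32); r=cv2.minAreaRect(Q); print(cam,nm,len(Q),np.round(r[0],4),np.round(r[1],4),round(r[2],2))
    Q=P[P[:,2]>.174]; print("captop",len(Q),cv2.minEnclosingCircle(Q[:,:2].astype(np.float32)),np.median(Q,0))
    for yaw in (83.8,):
        u=np.array([np.cos(np.radians(yaw)),np.sin(np.radians(yaw))]); n=np.array([u[1],-u[0]])
        D=A[A[:,2]>.036]; t=(D[:,:2]-[.514,.139])@u; l=(D[:,:2]-[.514,.139])@n
        print("t",np.percentile(t,[1,5,50,99]).round(4))
        for a in range(-20,20,2):
            m=(l*1000>=a)&(l*1000<a+2)
            if m.sum()>3: print(a,m.sum(),np.median(D[m,2]).round(4),end=" | ")
        print()
        # tracking valley by section
        for t0 in (0,.01,.02,.03,.04,.06):
            m=(t>=t0)&(t<t0+.01)&(D[:,2]>.046)
            if m.sum()>10: print("sec",t0,m.sum(),np.percentile(l[m],[2,98]).round(4),np.median(l[m&(D[:,2]<.049)]).round(4))
E
```

```text
top plate 1638 [0.5194 0.2239] [0.1709 0.1003] 84.52
top head 1021 [0.5203 0.2352] [0.1175 0.0498] 83.92
captop 161 ((0.516688346862793, 0.19853255152702332), 0.013243322260677814) [0.51625788 0.19799757 0.17765158]
t [-0.0003  0.0004  0.0236  0.0555]
-20 28 0.0502 | -18 22 0.0527 | -16 23 0.0537 | -14 22 0.0522 | -12 19 0.0502 | -10 20 0.0488 | -8 20 0.0457 | -6 20 0.045 | -4 20 0.0427 | -2 23 0.0443 | 0 27 0.0461 | 2 26 0.0484 | 4 22 0.0504 | 6 28 0.0531 | 8 20 0.0542 | 10 21 0.0526 | 12 19 0.0497 | 14 20 0.0487 | 16 9 0.0492 | 
sec 0 72 [-0.0226  0.0161] -0.0029
sec 0.01 72 [-0.023   0.0154] 0.0006
sec 0.02 72 [-0.022   0.0166] 0.0017
sec 0.03 76 [-0.0228  0.0158] -0.0035
sec 0.04 55 [-0.0232  0.0152] 0.0002
scene plate 3302 [0.5194 0.225 ] [0.17   0.1007] 84.32
scene head 2466 [0.5202 0.2372] [0.1175 0.0497] 83.6
captop 291 ((0.5165665745735168, 0.2009359449148178), 0.01347435638308525) [0.51762514 0.20083297 0.17650311]
t [0.0021 0.0044 0.0325 0.0909]
-20 13 0.05 | -18 13 0.0527 | -16 23 0.0519 | -14 24 0.0504 | -12 31 0.0481 | -10 23 0.0462 | -8 25 0.0445 | -6 30 0.0425 | -4 15 0.0424 | -2 14 0.0437 | 0 18 0.0461 | 2 27 0.0482 | 4 57 0.0506 | 6 64 0.0521 | 8 104 0.0514 | 10 113 0.0498 | 12 86 0.0484 | 14 172 0.0449 | 16 70 0.0432 | 
sec 0 100 [-0.0224  0.0161] -0.0065
sec 0.01 124 [-0.0231  0.0159] -0.0075
sec 0.02 84 [-0.0203  0.0161] 0.006
sec 0.03 57 [0.0025 0.0165] 0.0125
sec 0.04 65 [0.0046 0.0174] 0.0144
sec 0.06 58 [0.004  0.0159] 0.0132
```

```bash
cat >> h.py <<'E'
from scipy.spatial.transform import Rotation as Ro
def plan(xyz, yaw_deg, n):
    s=status.observe(); p=s["position"]; R0=Ro.from_euler("xyz",s["tcp_rot"]); R1=Ro.from_euler("xyz",[np.pi,0,np.radians(yaw_deg)])
    rv=(R0.inv()*R1).as_rotvec(); d=(np.array(xyz)-p)/n
    for i in range(n):
        R=R0*Ro.from_rotvec(rv*i/n); print("sh",(R.inv().apply(d)*1000).round(1),"turn",np.degrees(rv/n).round(2))
    print("t",s["time_s"],"from",p.round(4),"yaw",np.degrees(s["tcp_rot"]).round(2),"F",s["wrist_force"].round(2),"M",s["moment"].round(3),"w",round(s["width"],4),round(s["grip_force"],1))
E
python3 -c "
from h import *
plan([.527,-.2735,.30],90,12)"
```

```text
sh [ 37.  -12.9   8.7] turn [-0.    0.   -6.31]
sh [38.1 -8.8  8.7] turn [-0.    0.   -6.31]
sh [38.9 -4.5  8.7] turn [-0.    0.   -6.31]
sh [39.1 -0.2  8.7] turn [-0.    0.   -6.31]
sh [38.9  4.1  8.7] turn [-0.    0.   -6.31]
sh [38.3  8.3  8.7] turn [-0.    0.   -6.31]
sh [37.1 12.5  8.7] turn [-0.    0.   -6.31]
sh [35.5 16.5  8.7] turn [-0.    0.   -6.31]
sh [33.5 20.3  8.7] turn [-0.    0.   -6.31]
sh [31.  23.8  8.7] turn [-0.    0.   -6.31]
sh [28.2 27.1  8.7] turn [-0.    0.   -6.31]
sh [25.1 30.1  8.7] turn [-0.    0.   -6.31]
t 2.1 from [ 0.1355 -0.5331  0.4047] yaw [-180.      0.     14.26] F [-0.29 -0.24  0.08] M [-0.049  0.005 -0.035] w 0.0854 0.0
```

Call:
move_arm:
  motion:
    - {"dx":37,"dy":-13,"dz":9,"rz":-6.3,"jaw":0.15}
    - {"dx":38,"dy":-9,"dz":9,"rz":-6.3,"jaw":0.15}
    - {"dx":39,"dy":-4.5,"dz":9,"rz":-6.3,"jaw":0.15}
    - {"dx":39,"dy":0,"dz":9,"rz":-6.3,"jaw":0.15}
    - {"dx":39,"dy":4,"dz":9,"rz":-6.3,"jaw":0.15}
  newtons: 40

```text
invalid input
```

Call:
move_arm:
  motion:
    - {"dx":38,"dy":8,"dz":9,"rz":-6.3,"jaw":0.15}
    - {"dx":37,"dy":12.5,"dz":9,"rz":-6.3,"jaw":0.15}
    - {"dx":35.5,"dy":16.5,"dz":9,"rz":-6.3,"jaw":0.15}
    - {"dx":33.5,"dy":20,"dz":9,"rz":-6.3,"jaw":0.15}
    - {"dx":31,"dy":24,"dz":9,"rz":-6.3,"jaw":0.15}

```text
invalid input
```

Call:
move_arm:
  motion:
    - {"dx":28,"dy":27,"dz":9,"rz":-6.3,"jaw":0.15}
    - {"dx":25,"dy":30,"dz":9,"rz":-6.3,"jaw":0.15}
    - {"jaw":0.15}
    - {"jaw":0.15}

```text
invalid input
```

```bash
python3 -c "
from h import *
plan([.527,-.2735,.193],90,5)"
```

```text
sh [ 88.7 -31.   42.3] turn [ -0.     0.   -15.15]
sh [93.7 -6.8 42.3] turn [ -0.     0.   -15.15]
sh [92.2 17.9 42.3] turn [ -0.     0.   -15.15]
sh [84.3 41.4 42.3] turn [ -0.     0.   -15.15]
sh [70.6 62.  42.3] turn [ -0.     0.   -15.15]
t 2.1 from [ 0.1355 -0.5331  0.4047] yaw [-180.      0.     14.26] F [-0.29 -0.24  0.08] M [-0.049  0.005 -0.035] w 0.0854 0.0
```

Call:
move_arm:
  motion:
    - {"dx":37,"dy":-13,"dz":9,"rx":0,"ry":0,"rz":-6.3,"jaw":0.15}
    - {"dx":38,"dy":-9,"dz":9,"rx":0,"ry":0,"rz":-6.3,"jaw":0.15}
    - {"dx":39,"dy":-4.5,"dz":9,"rx":0,"ry":0,"rz":-6.3,"jaw":0.15}
    - {"dx":39,"dy":0,"dz":9,"rx":0,"ry":0,"rz":-6.3,"jaw":0.15}
    - {"dx":39,"dy":4,"dz":9,"rx":0,"ry":0,"rz":-6.3,"jaw":0.15}
  newtons: 40

```text
time_s: 2.6
position: [0.2997, -0.424, 0.3596]
tcp_rot: [3.141, 0.0, 0.803]
wrist_force: [-0.8, -0.9, -0.1]
width: 0.0363
grip_force: 0.0
```

Call:
move_arm:
  motion:
    - {"dx":38,"dy":8,"dz":9,"rx":0,"ry":0,"rz":-6.3,"jaw":0.15}
    - {"dx":37,"dy":12.5,"dz":9,"rx":0,"ry":0,"rz":-6.3,"jaw":0.15}
    - {"dx":35.5,"dy":16.5,"dz":9,"rx":0,"ry":0,"rz":-6.3,"jaw":0.15}
    - {"dx":33.5,"dy":20,"dz":9,"rx":0,"ry":0,"rz":-6.3,"jaw":0.15}
    - {"dx":31,"dy":24,"dz":9,"rx":0,"ry":0,"rz":-6.3,"jaw":0.15}
  newtons: 40

```text
time_s: 3.1
position: [0.4626, -0.316, 0.3145]
tcp_rot: [3.141, 0.0, 1.353]
wrist_force: [-1.0, -0.7, -0.6]
width: 0.0363
grip_force: 0.0
```

Call:
move_arm:
  motion:
    - {"dx":28,"dy":27,"dz":9,"rx":0,"ry":0,"rz":-6.3,"jaw":0.15}
    - {"dx":25,"dy":30,"dz":9,"rx":0,"ry":0,"rz":-6.3,"jaw":0.15}
    - {"dx":0,"dy":0,"dz":0,"rx":0,"ry":0,"rz":0,"jaw":0.15}
    - {"dx":0,"dy":0,"dz":0,"rx":0,"ry":0,"rz":0,"jaw":0.15}
  newtons: 40

```text
time_s: 3.5
position: [0.5269, -0.2735, 0.2962]
tcp_rot: [-3.141, -0.0, 1.57]
wrist_force: [-0.5, -0.6, 0.7]
width: 0.0362
grip_force: 0.0
```

```bash
python3 -c "
from h import *
plan([.527,-.2735,.192],90,4)"
```

```text
sh [ 0.   0.1 26.1] turn [-0.01 -0.   -0.02]
sh [ 0.   0.1 26.1] turn [-0.01 -0.   -0.02]
sh [ 0.   0.  26.1] turn [-0.01 -0.   -0.02]
sh [ 0.   0.  26.1] turn [-0.01 -0.   -0.02]
t 3.5 from [ 0.5269 -0.2735  0.2962] yaw [-1.7994e+02 -2.0000e-02  8.9930e+01] F [-0.53 -0.58  0.67] M [ 0.024 -0.011  0.023] w 0.0362 0.0
```

Call:
move_arm:
  motion:
    - {"dx":0,"dy":0,"dz":35,"rx":0,"ry":0,"rz":0,"jaw":0.15}
    - {"dx":0,"dy":0,"dz":35,"rx":0,"ry":0,"rz":0,"jaw":0.15}
    - {"dx":0,"dy":0,"dz":20,"rx":0,"ry":0,"rz":0,"jaw":0.15}
    - {"dx":0,"dy":0,"dz":15,"rx":0,"ry":0,"rz":0,"jaw":0.15}
    - {"dx":0,"dy":0,"dz":0,"rx":0,"ry":0,"rz":0,"jaw":0.15}
  newtons: 40

```text
time_s: 4.0
position: [0.5246, -0.2749, 0.1899]
tcp_rot: [-3.138, -0.002, 1.565]
wrist_force: [-0.5, 0.2, 1.2]
width: 0.0362
grip_force: 0.0
```

```bash
python3 -c "
from h import *
plan([.527,-.2735,.191],90,1)
f=eyes.grab_frame('scene'); cv2.imwrite('pics/s2.png',cv2.resize(f['image'][100:230,130:310],None,fx=4,fy=4))"
```

```text
sh [ 1.4  2.3 -1.1] turn [-0.21 -0.13 -0.31]
t 4.0 from [ 0.5246 -0.2749  0.1899] yaw [-1.7979e+02 -1.3000e-01  8.9690e+01] F [-0.49  0.16  1.25] M [ 0.005 -0.017  0.022] w 0.0362 0.0
```

View pics/s2.png

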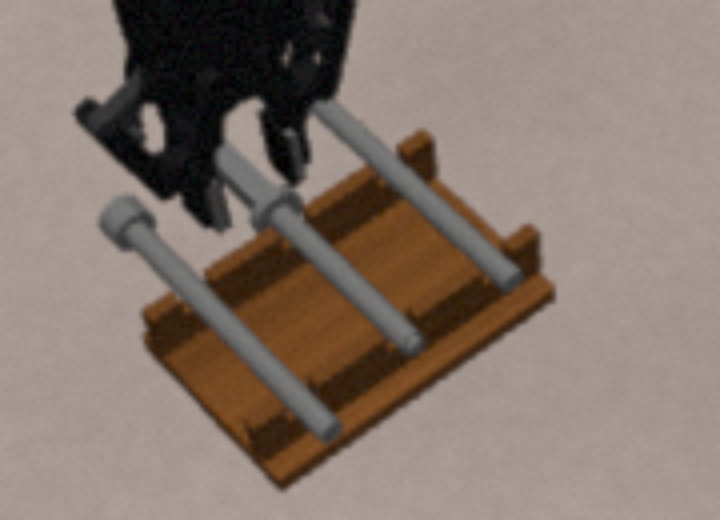

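Fingers straddle the middle pin's tail (between crop (215,200) and (290,150)), clear of the bolt head at (125,220). I'll centre the tool and close.

Call:
move_arm:
  motion:
    - {"dx":0,"dy":0,"dz":0,"rx":0,"ry":0,"rz":0,"jaw":0.15}
    - {"dx":0,"dy":0,"dz":0,"rx":0,"ry":0,"rz":0,"jaw":0.15}
  newtons: 50

```text
time_s: 4.25
position: [0.5266, -0.275, 0.1932]
tcp_rot: [3.14, 0.002, 1.567]
wrist_force: [1.0, 0.5, 0.3]
width: 0.0365
grip_force: 0.0
```

Call:
move_arm:
  motion:
    - {"dx":1,"dy":0,"dz":1,"rx":0,"ry":0,"rz":0,"jaw":0.5}
    - {"dx":0,"dy":0,"dz":0,"rx":0,"ry":0,"rz":0,"jaw":0.8}
    - {"dx":0,"dy":0,"dz":0,"rx":0,"ry":0,"rz":0,"jaw":1}
    - {"dx":0,"dy":0,"dz":0,"rx":0,"ry":0,"rz":0,"jaw":1}
    - {"dx":0,"dy":0,"dz":0,"rx":0,"ry":0,"rz":0,"jaw":1}
  newtons: 50

```text
time_s: 4.75
position: [0.5266, -0.2733, 0.1912]
tcp_rot: [3.141, 0.0, 1.568]
wrist_force: [-0.8, -0.4, 5.3]
width: 0.012
grip_force: 50.3
```

```bash
python3 -c "
from h import *
for i in range(4):
  plan([.527,-.2735,.30],90,1); eyes.grab_frame('top')"
```

```text
sh [  -0.3    0.4 -108.8] turn [ 0.03  0.02 -0.14]
t 4.75 from [ 0.5266 -0.2733  0.1912] yaw [1.7997e+02 2.0000e-02 8.9860e+01] F [-0.82 -0.44  5.29] M [0.188 0.066 0.069] w 0.012 50.3
sh [  -0.3    0.4 -108.9] turn [ 0.03  0.02 -0.14]
t 4.8 from [ 0.5266 -0.2733  0.1911] yaw [1.7997e+02 2.0000e-02 8.9860e+01] F [-1.05 -0.    4.97] M [0.21  0.127 0.018] w 0.0117 50.3
sh [  -0.3    0.4 -108.9] turn [ 0.03  0.02 -0.14]
t 4.85 from [ 0.5266 -0.2733  0.1911] yaw [1.7997e+02 2.0000e-02 8.9860e+01] F [ 0.45 -0.15  4.93] M [0.155 0.081 0.028] w 0.0121 50.4
sh [  -0.3    0.4 -108.9] turn [ 0.03  0.02 -0.14]
t 4.9 from [ 0.5266 -0.2733  0.1911] yaw [1.7997e+02 2.0000e-02 8.9860e+01] F [-1.1  -0.35  5.45] M [0.177 0.12  0.054] w 0.0119 50.4
```

Call:
move_arm:
  motion:
    - {"dx":0,"dy":0,"dz":-15,"rx":0,"ry":0,"rz":0,"jaw":1}
    - {"dx":0,"dy":0,"dz":-30,"rx":0,"ry":0,"rz":0,"jaw":1}
    - {"dx":0,"dy":0,"dz":-30,"rx":0,"ry":0,"rz":0,"jaw":1}
    - {"dx":0,"dy":0,"dz":-15,"rx":0,"ry":0,"rz":0,"jaw":1}
  newtons: 60

```text
time_s: 5.35
position: [0.5269, -0.2734, 0.2826]
tcp_rot: [3.14, 0.001, 1.568]
wrist_force: [0.7, 0.1, -1.3]
width: 0.0114
grip_force: 59.9
```

```bash
python3 -c "
from h import *
plan([.5013,.0492,.265],84.1,10)"
```

```text
sh [32.3 -2.6  1.7] turn [0.01 0.01 0.58]
sh [32.2 -3.   1.7] turn [0.01 0.01 0.58]
sh [32.2 -3.3  1.7] turn [0.01 0.01 0.58]
sh [32.2 -3.6  1.7] turn [0.01 0.01 0.58]
sh [32.1 -3.9  1.7] turn [0.01 0.01 0.58]
sh [32.1 -4.3  1.7] turn [0.01 0.01 0.58]
sh [32.  -4.6  1.7] turn [0.01 0.01 0.58]
sh [32.  -4.9  1.7] turn [0.01 0.01 0.58]
sh [31.9 -5.2  1.7] turn [0.01 0.01 0.58]
sh [31.9 -5.5  1.8] turn [0.01 0.01 0.58]
t 5.35 from [ 0.5269 -0.2734  0.2826] yaw [1.7989e+02 9.0000e-02 8.9860e+01] F [ 0.68  0.08 -1.33] M [-0.105 -0.054 -0.001] w 0.0114 59.9
```

Call:
move_arm:
  motion:
    - {"dx":25,"dy":-2,"dz":0,"rx":0,"ry":0,"rz":0.6,"jaw":1}
    - {"dx":34,"dy":-3,"dz":2,"rx":0,"ry":0,"rz":0.6,"jaw":1}
    - {"dx":35,"dy":-3.5,"dz":2,"rx":0,"ry":0,"rz":0.6,"jaw":1}
    - {"dx":35,"dy":-4,"dz":2,"rx":0,"ry":0,"rz":0.6,"jaw":1}
    - {"dx":35,"dy":-4,"dz":2,"rx":0,"ry":0,"rz":0.6,"jaw":1}
  newtons: 60

```text
time_s: 5.85
position: [0.5135, -0.1075, 0.2719]
tcp_rot: [-3.14, -0.001, 1.515]
wrist_force: [0.5, 0.3, -1.9]
width: 0.0118
grip_force: 59.8
```

Call:
move_arm:
  motion:
    - {"dx":35,"dy":-4.5,"dz":2,"rx":0,"ry":0,"rz":0.6,"jaw":1}
    - {"dx":35,"dy":-5,"dz":2,"rx":0,"ry":0,"rz":0.6,"jaw":1}
    - {"dx":35,"dy":-5,"dz":2,"rx":0,"ry":0,"rz":0.6,"jaw":1}
    - {"dx":30,"dy":-5,"dz":2,"rx":0,"ry":0,"rz":0.6,"jaw":1}
    - {"dx":20,"dy":-4,"dz":2,"rx":0,"ry":0,"rz":0.4,"jaw":1}
  newtons: 60

```text
time_s: 6.35
position: [0.5011, 0.0488, 0.262]
tcp_rot: [-3.14, 0.002, 1.469]
wrist_force: [-6.7, -77.9, -0.8]
width: 0.0118
grip_force: 60.1
```

```bash
python3 - <<'E'
from h import *
f=eyes.grab_frame('top'); plan([.5013,.0492,.222],84.1,2)
cv2.imwrite('pics/t2.png',cv2.resize(f['image'][170:320,110:310],None,fx=4,fy=4,interpolation=cv2.INTER_CUBIC))
g=eyes.grab_frame('scene'); cv2.imwrite('pics/s3.png',cv2.resize(g['image'][210:410,270:470],None,fx=3,fy=3,interpolation=cv2.INTER_CUBIC))
for c,F in(('top',f),('scene',g)):
    M=masks_of(c,'pin')
    for m in M[:1]:
        rr,cc=np.nonzero(m["pixels"]); zp=status.observe()["position"][2]-.155
        W=np.array([ray_at(F,r,k,zp)[:2] for r,k in zip(rr,cc)]); v=cv2.fitLine(W.astype(np.float32),cv2.DIST_HUBER,0,1e-5,1e-5).ravel()
        t=(W-v[2:])@v[:2]; q=np.percentile(t,[.5,99.5]); print(c,m["confidence"],zp,v,v[2:]+q[0]*v[:2],v[2:]+q[1]*v[:2])
E
```

```text
sh [ 0.2  0.3 19.9] turn [-0.06  0.15  0.08]
sh [ 0.2  0.3 19.9] turn [-0.06  0.15  0.08]
t 6.4 from [0.5008 0.049  0.2618] yaw [-179.88    0.31   84.26] F [-1.06 -2.72 -2.02] M [-0.434  0.044 -0.024] w 0.0117 59.8
scene 0.83 0.10694313661500113 [0.12485365 0.99217516 0.50671303 0.11174709] [0.49900233 0.05047241] [0.51478527 0.17589482]
```

View pics/s3.png

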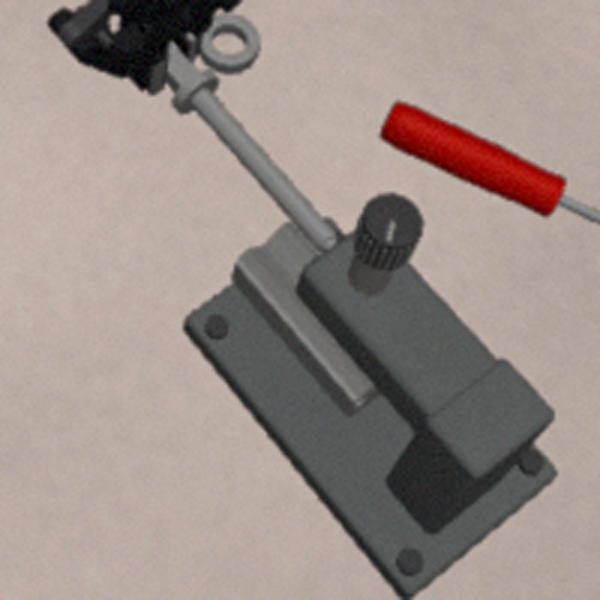

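The pin's tip just reached the gauge head at crop (330,240), which gave the 78 N push. I'll back off, check the grip, then descend further short of home.

Call:
move_arm:
  motion:
    - {"dx":-10,"dy":0,"dz":0,"rx":0,"ry":0,"rz":0,"jaw":1}
    - {"dx":-5,"dy":0,"dz":0,"rx":0,"ry":0,"rz":0,"jaw":1}
    - {"dx":0,"dy":0,"dz":0,"rx":0,"ry":0,"rz":0,"jaw":1}
  newtons: 60

```text
time_s: 6.85
position: [0.5005, 0.0314, 0.2627]
tcp_rot: [3.142, -0.0, 1.465]
wrist_force: [-0.6, -0.0, -1.2]
width: 0.0119
grip_force: 59.8
```

```bash
python3 - <<'E'
from h import *
plan([.5005,.0412,.222],84.1,2)
for c in('top','scene'):
    F=eyes.grab_frame(c); M=masks_of(c,'pin')
    cv2.imwrite(f'pics/b_{c}.png',F['image'])
    for m in M[:1]:
        rr,cc=np.nonzero(m["pixels"]); s=status.observe(); zp=s["position"][2]-.155
        W=np.array([ray_at(F,r,k,zp)[:2] for r,k in zip(rr,cc)]); v=cv2.fitLine(W.astype(np.float32),cv2.DIST_HUBER,0,1e-5,1e-5).ravel()
        t=(W-v[2:])@v[:2]; q=np.percentile(t,[.5,99.5]); print(c,m["confidence"],zp,np.degrees(np.arctan2(v[1],v[0])),v[2:]+q[0]*v[:2],v[2:]+q[1]*v[:2], "tip from tcp",(v[2:]+q[1]*v[:2]-s["position"][:2]))
        P=pts(F,np.argwhere(m["pixels"])); a=P[:,1]-s["position"][1]
        for lo in (.03,.06,.09,.11): k=(a>lo)&(a<lo+.02); print(lo,k.sum(),np.median(P[k],0).round(4),np.percentile(P[k,2],90).round(4))
E
```

```text
sh [ 4.9 -0.5 20.3] turn [ 0.   -0.   -0.07]
sh [ 4.9 -0.5 20.3] turn [ 0.   -0.   -0.07]
t 6.85 from [0.5005 0.0314 0.2627] yaw [180.    -0.    83.95] F [-0.65 -0.04 -1.21] M [-0.022 -0.022  0.003] w 0.0119 59.8
scene 0.95 0.10775050817444018 83.30826 [0.4995503  0.03428164] [0.51449038 0.16161894] tip from tcp [0.0140228  0.12927723]
0.03 121 [0.5051 0.0695 0.1111] 0.1135
0.06 102 [0.5097 0.103  0.1112] 0.113
0.09 115 [0.5129 0.1329 0.1107] 0.1126
0.11 120 [0.5148 0.1524 0.1106] 0.1127
```

Call:
move_arm:
  motion:
    - {"dx":5,"dy":-1,"dz":15,"rx":0,"ry":0,"rz":0,"jaw":1}
    - {"dx":5,"dy":0,"dz":20,"rx":0,"ry":0,"rz":0,"jaw":1}
    - {"dx":0,"dy":0,"dz":10,"rx":0,"ry":0,"rz":0,"jaw":1}
    - {"dx":0,"dy":0,"dz":4,"rx":0,"ry":0,"rz":0,"jaw":1}
    - {"dx":0,"dy":0,"dz":0,"rx":0,"ry":0,"rz":0,"jaw":1}
  newtons: 60

```text
time_s: 7.55
position: [0.5004, 0.0425, 0.2134]
tcp_rot: [-3.141, 0.0, 1.467]
wrist_force: [0.8, -0.1, -1.6]
width: 0.0118
grip_force: 59.8
```

```bash
python3 - <<'E'
from h import *
plan([.5005,.0412,.206],84.1,2)
F=eyes.grab_frame('top')
cv2.imwrite('pics/t3.png',cv2.resize(F['image'][200:290,150:290],None,fx=5,fy=5,interpolation=cv2.INTER_CUBIC))
E
```

```text
sh [-0.7  0.1  3.7] turn [-0.03  0.   -0.02]
sh [-0.7  0.1  3.7] turn [-0.03  0.   -0.02]
t 7.55 from [0.5004 0.0425 0.2134] yaw [-179.94    0.     84.06] F [ 0.81 -0.13 -1.6 ] M [-0.148 -0.005  0.085] w 0.0118 59.8
```

View pics/t3.png

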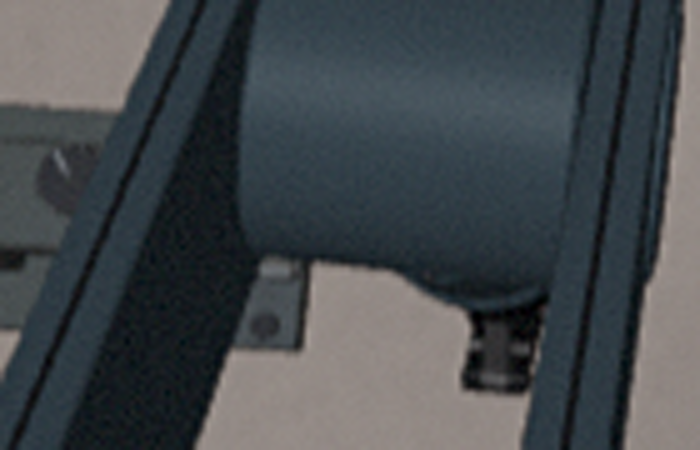

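The arm hides the vee from above here; only the cap at crop (70,180) and the plate corner at (265,325) show. I'll lower by feel.

Call:
move_arm:
  motion:
    - {"dx":0,"dy":0,"dz":3,"rx":0,"ry":0,"rz":0,"jaw":1}
    - {"dx":0,"dy":0,"dz":2,"rx":0,"ry":0,"rz":0,"jaw":1}
    - {"dx":0,"dy":0,"dz":1,"rx":0,"ry":0,"rz":0,"jaw":1}
    - {"dx":0,"dy":0,"dz":0,"rx":0,"ry":0,"rz":0,"jaw":1}
  newtons: 60

```text
time_s: 8.0
position: [0.5005, 0.0426, 0.2077]
tcp_rot: [3.142, -0.0, 1.467]
wrist_force: [-0.7, -0.3, -0.3]
width: 0.0116
grip_force: 59.8
```

Call:
move_arm:
  motion:
    - {"dx":0,"dy":0,"dz":1,"rx":0,"ry":0,"rz":0,"jaw":1}
    - {"dx":0,"dy":0,"dz":0,"rx":0,"ry":0,"rz":0,"jaw":1}
    - {"dx":0,"dy":0,"dz":0,"rx":0,"ry":0,"rz":0,"jaw":1}
  newtons: 60

```text
time_s: 8.3
position: [0.5005, 0.0426, 0.2067]
tcp_rot: [3.142, -0.0, 1.467]
wrist_force: [0.2, 0.2, -0.3]
width: 0.0118
grip_force: 59.8
```

```bash
python3 - <<'E'
from h import *
plan([.5005,.0412,.205],84.1,1)
E
```

```text
sh [-1.4  0.1  1.7] turn [ 0.   -0.   -0.04]
t 8.3 from [0.5005 0.0426 0.2067] yaw [180.    -0.    84.06] F [ 0.15  0.24 -0.34] M [-0.083  0.029  0.05 ] w 0.0118 59.8
```

Call:
move_arm:
  motion:
    - {"dx":0,"dy":0,"dz":1,"rx":0,"ry":0,"rz":0,"jaw":1}
    - {"dx":0,"dy":0,"dz":0,"rx":0,"ry":0,"rz":0,"jaw":1}
    - {"dx":0,"dy":0,"dz":0,"rx":0,"ry":0,"rz":0,"jaw":1}
  newtons: 60

```text
time_s: 8.6
position: [0.5006, 0.0426, 0.2058]
tcp_rot: [3.141, -0.0, 1.467]
wrist_force: [-0.1, 0.8, -1.3]
width: 0.0118
grip_force: 59.9
```

Call:
move_arm:
  motion:
    - {"dx":0,"dy":0,"dz":0.7,"rx":0,"ry":0,"rz":0,"jaw":1}
    - {"dx":0,"dy":0,"dz":0,"rx":0,"ry":0,"rz":0,"jaw":1}
    - {"dx":0,"dy":0,"dz":0,"rx":0,"ry":0,"rz":0,"jaw":1}
  newtons: 60

```text
time_s: 8.9
position: [0.5006, 0.0426, 0.2051]
tcp_rot: [3.141, -0.0, 1.467]
wrist_force: [0.5, -0.4, 0.6]
width: 0.012
grip_force: 60.1
```

```bash
python3 - <<'E'
from h import *
plan([.5005,.0412,.205],84.1,1)
E
```

```text
sh [-1.4  0.1  0.1] turn [ 0.02 -0.   -0.05]
t 8.9 from [0.5006 0.0426 0.2051] yaw [179.98  -0.    84.05] F [ 0.47 -0.42  0.61] M [0.094 0.01  0.036] w 0.012 60.1
```

Call:
move_arm:
  motion:
    - {"dx":6,"dy":0,"dz":0.2,"rx":0,"ry":0,"rz":0,"jaw":1}
    - {"dx":8,"dy":0,"dz":0,"rx":0,"ry":0,"rz":0,"jaw":1}
    - {"dx":8,"dy":0,"dz":0,"rx":0,"ry":0,"rz":0,"jaw":1}
    - {"dx":6,"dy":0,"dz":0,"rx":0,"ry":0,"rz":0,"jaw":1}
    - {"dx":0,"dy":0,"dz":0,"rx":0,"ry":0,"rz":0,"jaw":1}
  newtons: 60

```text
time_s: 9.4
position: [0.5036, 0.0718, 0.205]
tcp_rot: [3.141, -0.001, 1.468]
wrist_force: [1.0, 3.7, 2.2]
width: 0.0117
grip_force: 60.3
```

```bash
python3 - <<'E'
from h import *
plan([.5077,.1108,.205],84.1,1)
E
```

```text
sh [39.2  0.   0.1] turn [ 0.05 -0.06 -0.  ]
t 9.4 from [0.5036 0.0718 0.205 ] yaw [ 1.7995e+02 -6.0000e-02  8.4100e+01] F [1.02 3.68 2.17] M [ 0.624 -0.235  0.003] w 0.0117 60.3
```

Call:
move_arm:
  motion:
    - {"dx":7,"dy":0,"dz":0,"rx":0,"ry":0,"rz":0,"jaw":1}
    - {"dx":8,"dy":0,"dz":0,"rx":0,"ry":0,"rz":0,"jaw":1}
    - {"dx":8,"dy":0,"dz":0,"rx":0,"ry":0,"rz":0,"jaw":1}
    - {"dx":7,"dy":0,"dz":0,"rx":0,"ry":0,"rz":0,"jaw":1}
    - {"dx":3,"dy":0,"dz":0,"rx":0,"ry":0,"rz":0,"jaw":1}
  newtons: 60

```text
time_s: 9.9
position: [0.5071, 0.1038, 0.2052]
tcp_rot: [3.141, 0.001, 1.468]
wrist_force: [-0.9, -6.8, 6.1]
width: 0.0112
grip_force: 60.8
```

Call:
move_arm:
  motion:
    - {"dx":2,"dy":0,"dz":0,"rx":0,"ry":0,"rz":0,"jaw":1}
    - {"dx":1,"dy":0,"dz":0,"rx":0,"ry":0,"rz":0,"jaw":1}
    - {"dx":0,"dy":0,"dz":0,"rx":0,"ry":0,"rz":0,"jaw":1}
  newtons: 60

```text
time_s: 10.2
position: [0.5074, 0.1065, 0.2053]
tcp_rot: [3.141, 0.001, 1.468]
wrist_force: [-0.4, -4.6, 6.2]
width: 0.0117
grip_force: 60.9
```

```bash
python3 - <<'E'
from h import *
plan([.5077,.1108,.205],84.1,1)
E
```

```text
sh [ 4.3 -0.1  0.2] turn [ 0.05  0.03 -0.02]
t 10.2 from [0.5074 0.1065 0.2053] yaw [1.7995e+02 3.0000e-02 8.4080e+01] F [-0.36 -4.65  6.22] M [-0.529  0.041  0.092] w 0.0117 60.9
```

Call:
move_arm:
  motion:
    - {"dx":1.5,"dy":0,"dz":0,"rx":0,"ry":0,"rz":0,"jaw":1}
    - {"dx":1,"dy":0,"dz":0,"rx":0,"ry":0,"rz":0,"jaw":1}
    - {"dx":0,"dy":0,"dz":0,"rx":0,"ry":0,"rz":0,"jaw":1}
  newtons: 60

```text
time_s: 10.5
position: [0.5076, 0.1089, 0.2053]
tcp_rot: [3.141, 0.001, 1.467]
wrist_force: [-0.4, -4.8, 6.6]
width: 0.0118
grip_force: 60.9
```

Call:
move_arm:
  motion:
    - {"dx":1,"dy":0,"dz":0,"rx":0,"ry":0,"rz":0,"jaw":1}
    - {"dx":0,"dy":0,"dz":0,"rx":0,"ry":0,"rz":0,"jaw":1}
    - {"dx":0,"dy":0,"dz":0,"rx":0,"ry":0,"rz":0,"jaw":1}
  newtons: 60

```text
time_s: 10.8
position: [0.5077, 0.1098, 0.2053]
tcp_rot: [3.141, 0.001, 1.467]
wrist_force: [-0.8, -6.3, 7.3]
width: 0.0119
grip_force: 60.9
```

Call:
move_arm:
  motion:
    - {"dx":0.7,"dy":0,"dz":0,"rx":0,"ry":0,"rz":0,"jaw":1}
    - {"dx":0,"dy":0,"dz":0,"rx":0,"ry":0,"rz":0,"jaw":1}
    - {"dx":0,"dy":0,"dz":0,"rx":0,"ry":0,"rz":0,"jaw":1}
  newtons: 60

```text
time_s: 11.1
position: [0.5078, 0.11, 0.2053]
tcp_rot: [3.141, 0.002, 1.468]
wrist_force: [-1.7, -8.8, 7.2]
width: 0.0117
grip_force: 61.0
```

Call:
move_arm:
  motion:
    - {"dx":1,"dy":0,"dz":0,"rx":0,"ry":0,"rz":0,"jaw":1}
    - {"dx":0,"dy":0,"dz":0,"rx":0,"ry":0,"rz":0,"jaw":1}
    - {"dx":0,"dy":0,"dz":0,"rx":0,"ry":0,"rz":0,"jaw":1}
  newtons: 60

```text
time_s: 11.4
position: [0.5079, 0.1103, 0.2053]
tcp_rot: [3.141, 0.003, 1.468]
wrist_force: [-1.4, -13.0, 7.8]
width: 0.0122
grip_force: 61.1
```

```bash
python3 - <<'E'
from h import *
plan([.5077,.1108,.205],84.1,1)
g=eyes.grab_frame('scene'); cv2.imwrite('pics/s4.png',cv2.resize(g['image'][230:400,260:430],None,fx=3.5,fy=3.5,interpolation=cv2.INTER_CUBIC))
E
```

```text
sh [ 0.5 -0.2  0.3] turn [0.03 0.19 0.02]
t 11.4 from [0.5079 0.1103 0.2053] yaw [179.97   0.19  84.12] F [ -1.38 -12.97   7.78] M [-1.775  0.201  0.077] w 0.0122 61.1
```

View pics/s4.png

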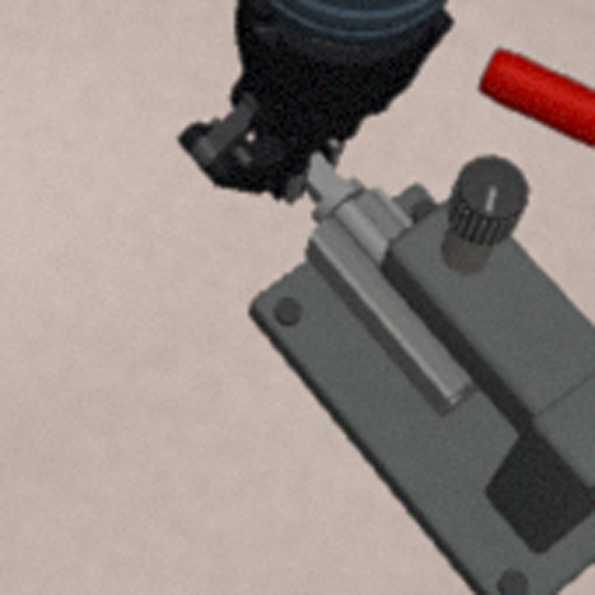

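The collar sits against the vee's front face (crop ~(325,205)), with 13 N of axial resistance confirming it's home. I'll ease off and release.

Call:
move_arm:
  motion:
    - {"dx":-0.8,"dy":0,"dz":-0.2,"rx":0,"ry":0,"rz":0,"jaw":1}
    - {"dx":0,"dy":0,"dz":0,"rx":0,"ry":0,"rz":0,"jaw":0.7}
    - {"dx":0,"dy":0,"dz":0,"rx":0,"ry":0,"rz":0,"jaw":0.3}
    - {"dx":0,"dy":0,"dz":0,"rx":0,"ry":0,"rz":0,"jaw":0.1}
    - {"dx":0,"dy":0,"dz":0,"rx":0,"ry":0,"rz":0,"jaw":0.1}
  newtons: 40

```text
time_s: 11.95
position: [0.5072, 0.1112, 0.2046]
tcp_rot: [-3.14, -0.0, 1.467]
wrist_force: [-0.4, -0.3, 0.3]
width: 0.0383
grip_force: 0.0
```

Call:
move_arm:
  motion:
    - {"dx":-1,"dy":0,"dz":-15,"rx":0,"ry":0,"rz":0,"jaw":0.1}
    - {"dx":-3,"dy":0,"dz":-30,"rx":0,"ry":0,"rz":0,"jaw":0.1}
    - {"dx":0,"dy":0,"dz":-40,"rx":0,"ry":0,"rz":0,"jaw":-0.2}
    - {"dx":0,"dy":0,"dz":-40,"rx":0,"ry":0,"rz":-8,"jaw":-0.2}
    - {"dx":0,"dy":0,"dz":-30,"rx":0,"ry":0,"rz":-8,"jaw":-0.2}
  newtons: 40

```text
time_s: 12.45
position: [0.5071, 0.1071, 0.3624]
tcp_rot: [3.14, -0.0, 1.752]
wrist_force: [0.2, -0.1, -0.1]
width: 0.0515
grip_force: 0.0
```

```bash
python3 - <<'E'
from h import *
plan([.5167,.1995,.36],180,10); print(status.observe()["joints"].round(3))
g=eyes.grab_frame('scene'); 
P=pts(g,np.argwhere(masks_of('scene','gauge')[0]["pixels"])); Q=P[P[:,2]>.174]; print(len(Q),cv2.minEnclosingCircle(Q[:,:2].astype(np.float32)))
M=masks_of('scene','pin')[0]; W=pts(g,np.argwhere(M["pixels"])); print(M["confidence"],np.percentile(W,[1,99],axis=0).round(4))
cv2.imwrite('pics/s5.png',cv2.resize(g['image'][230:400,260:430],None,fx=3.5,fy=3.5,interpolation=cv2.INTER_CUBIC))
E
```

```text
sh [8.9 2.6 0.2] turn [ 0.01  0.01 -7.96]
sh [8.5 3.8 0.2] turn [ 0.01  0.01 -7.96]
sh [7.9 5.  0.2] turn [ 0.01  0.01 -7.96]
sh [7.1 6.  0.2] turn [ 0.01  0.01 -7.96]
sh [6.2 6.9 0.2] turn [ 0.01  0.01 -7.96]
sh [5.2 7.7 0.2] turn [ 0.01  0.01 -7.96]
sh [4.1 8.4 0.2] turn [ 0.01  0.01 -7.96]
sh [2.9 8.8 0.2] turn [ 0.01  0.01 -7.96]
sh [1.6 9.1 0.2] turn [ 0.01  0.01 -7.96]
sh [0.3 9.3 0.2] turn [ 0.01  0.01 -7.96]
t 12.45 from [0.5071 0.1071 0.3624] yaw [ 1.7989e+02 -1.0000e-02  1.0040e+02] F [ 0.23 -0.06 -0.11] M [ 0.016 -0.06   0.035] w 0.0515 0.0
[-7.000e-03  2.350e-01  1.675e+00  1.000e-03  1.230e+00 -1.890e-01]
299 ((0.5167860984802246, 0.20035119354724884), 0.013491371646523476)
0.8 [[ 0.4779  0.0907 -0.0006]
 [ 0.5223  0.1663  0.0629]]
```

View pics/s5.png

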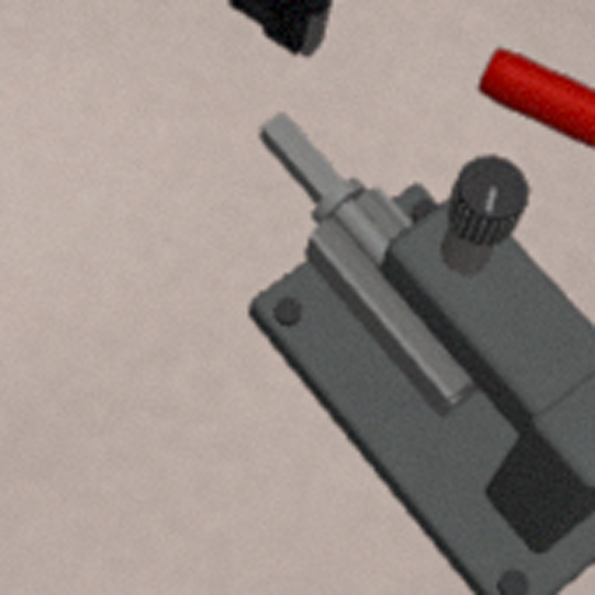

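The pin lies freely in the vee with its collar at the face (crop (340,195)) and its tail out at (280,130). Now moving to the cap, winding the wrist back first.

Call:
move_arm:
  motion:
    - {"dx":8.9,"dy":2.6,"dz":0,"rx":0,"ry":0,"rz":-8,"jaw":-0.2}
    - {"dx":8.5,"dy":3.8,"dz":0,"rx":0,"ry":0,"rz":-8,"jaw":-0.2}
    - {"dx":7.9,"dy":5,"dz":0,"rx":0,"ry":0,"rz":-8,"jaw":-0.2}
    - {"dx":7.1,"dy":6,"dz":0,"rx":0,"ry":0,"rz":-8,"jaw":-0.2}
    - {"dx":6.2,"dy":6.9,"dz":0,"rx":0,"ry":0,"rz":-8,"jaw":-0.2}
  newtons: 40

```text
time_s: 13.1
position: [0.5115, 0.1535, 0.358]
tcp_rot: [-3.139, -0.003, 2.449]
wrist_force: [-0.4, -0.2, 0.1]
width: 0.0511
grip_force: 0.0
```

Call:
move_arm:
  motion:
    - {"dx":5.2,"dy":7.7,"dz":0,"rx":0,"ry":0,"rz":-8,"jaw":-0.2}
    - {"dx":4.1,"dy":8.4,"dz":0,"rx":0,"ry":0,"rz":-8,"jaw":-0.2}
    - {"dx":2.9,"dy":8.8,"dz":0,"rx":0,"ry":0,"rz":-8,"jaw":-0.2}
    - {"dx":1.6,"dy":9.1,"dz":0,"rx":0,"ry":0,"rz":-8,"jaw":-0.2}
    - {"dx":0.3,"dy":9.3,"dz":0,"rx":0,"ry":0,"rz":-7.6,"jaw":-0.2}
  newtons: 40

```text
time_s: 13.6
position: [0.5163, 0.1997, 0.3579]
tcp_rot: [-3.141, -0.004, 3.14]
wrist_force: [0.0, -0.3, 0.3]
width: 0.0513
grip_force: 0.0
```

```bash
python3 - <<'E'
from h import *
f=eyes.grab_frame('top'); g=eyes.grab_frame('scene'); plan([.5168,.2,.319],180,2); print(status.observe()["joints"].round(3))
E
```

```text
sh [-0.3 -0.  19.5] turn [-0.   -0.1  -0.14]
sh [-0.2 -0.  19.5] turn [-0.   -0.1  -0.14]
t 13.7 from [0.5164 0.2    0.3581] yaw [-180.     -0.2   179.71] F [0.11 0.   0.1 ] M [ 0.024 -0.064 -0.013] w 0.0511 0.0
[ 1.680e-01  3.020e-01  1.594e+00  1.000e-03  1.249e+00 -1.398e+00]
```

Call:
move_arm:
  motion:
    - {"dx":0,"dy":0,"dz":15,"rx":0,"ry":0,"rz":0,"jaw":-0.2}
    - {"dx":0,"dy":0,"dz":15,"rx":0,"ry":0,"rz":0,"jaw":-0.2}
    - {"dx":0,"dy":0,"dz":8,"rx":0,"ry":0,"rz":0,"jaw":-0.2}
    - {"dx":0,"dy":0,"dz":0,"rx":0,"ry":0,"rz":0,"jaw":-0.2}
    - {"dx":0,"dy":0,"dz":0,"rx":0,"ry":0,"rz":0,"jaw":-0.2}
  newtons: 30

```text
time_s: 14.2
position: [0.517, 0.199, 0.3219]
tcp_rot: [-3.141, -0.001, 3.134]
wrist_force: [-0.1, 0.5, 0.1]
width: 0.0512
grip_force: 0.0
```

Call:
move_arm:
  motion:
    - {"dx":0,"dy":0,"dz":0,"rx":0,"ry":0,"rz":0,"jaw":0.2}
    - {"dx":0,"dy":0,"dz":0,"rx":0,"ry":0,"rz":0,"jaw":0.5}
    - {"dx":0,"dy":0,"dz":0,"rx":0,"ry":0,"rz":0,"jaw":0.8}
    - {"dx":0,"dy":0,"dz":0,"rx":0,"ry":0,"rz":0,"jaw":1}
    - {"dx":0,"dy":0,"dz":0,"rx":0,"ry":0,"rz":0,"jaw":1}
  newtons: 30

```text
time_s: 14.7
position: [0.5172, 0.1991, 0.3228]
tcp_rot: [3.141, 0.001, 3.135]
wrist_force: [-0.3, -1.3, 5.0]
width: 0.0251
grip_force: 30.3
```

```bash
python3 - <<'E'
from h import *
for i in range(3): g=eyes.grab_frame('scene'); plan([.5168,.2,.319],180,1)
cv2.imwrite('pics/s6.png',cv2.resize(g['image'][200:400,260:460],None,fx=3,fy=3,interpolation=cv2.INTER_CUBIC))
E
```

```text
sh [0.4 0.9 3.8] turn [ 0.01  0.09 -0.35]
t 14.75 from [0.5172 0.1991 0.3228] yaw [1.7999e+02 9.0000e-02 1.7965e+02] F [ 0.39 -0.78  5.83] M [-0.131  0.058  0.049] w 0.025 30.3
sh [0.4 0.9 3.8] turn [ 0.01  0.09 -0.35]
t 14.8 from [0.5172 0.1991 0.3228] yaw [1.7999e+02 9.0000e-02 1.7965e+02] F [-0.6 -0.3  6.2] M [-0.144  0.092 -0.035] w 0.0253 30.3
sh [0.4 0.9 3.8] turn [ 0.01  0.08 -0.35]
t 14.85 from [0.5172 0.1991 0.3228] yaw [1.7999e+02 8.0000e-02 1.7965e+02] F [ 0.22 -0.97  6.25] M [-0.115  0.019  0.022] w 0.0249 30.3
```

View pics/s6.png

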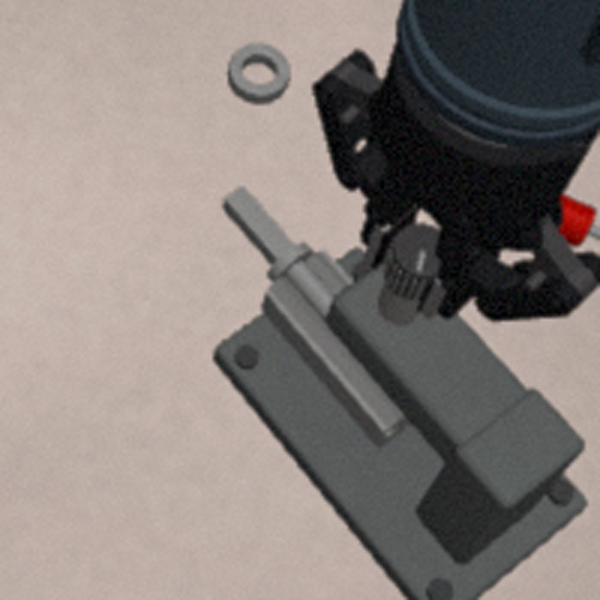

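The fingers hold the cap centrally (crop (410,255)). First a free stroke of 0.7 rad, then measure torque.

```bash
cat > m.py <<'E'
from h import *
L=[]
for i in range(6): eyes.grab_frame('top'); s=status.observe(); L.append([*s["wrist_force"],*s["moment"],s["tau"][5]])
L=np.array(L); print("t",round(s["time_s"],2),"F,M",L.mean(0).round(3),"sdMz",L[:,5].std().round(3),"p",s["position"].round(4),"yaw",np.degrees(s["tcp_rot"][2]).round(2),"q6",s["joints"][5].round(3),"grip",s["grip_force"],s["width"])
E
python3 m.py
```

```text
t 15.15 F,M [-0.249 -0.457  6.051 -0.081  0.077  0.016 -0.   ] sdMz 0.038 p [0.5172 0.1991 0.3228] yaw 179.65 q6 -1.398 grip 30.348195433616638 0.02499264922824195
```

Call:
move_arm:
  motion:
    - {"dx":0,"dy":0,"dz":0,"rx":0,"ry":0,"rz":8,"jaw":1}
    - {"dx":0,"dy":0,"dz":0,"rx":0,"ry":0,"rz":8,"jaw":1}
    - {"dx":0,"dy":0,"dz":0,"rx":0,"ry":0,"rz":8,"jaw":1}
    - {"dx":0,"dy":0,"dz":0,"rx":0,"ry":0,"rz":8,"jaw":1}
    - {"dx":0,"dy":0,"dz":0,"rx":0,"ry":0,"rz":8,"jaw":1}
  newtons: 40

```text
time_s: 15.65
position: [0.5171, 0.1989, 0.3228]
tcp_rot: [3.141, 0.001, 2.432]
wrist_force: [-1.3, -1.9, 6.1]
width: 0.0247
grip_force: 39.1
```

```bash
python3 m.py
```

```text
t 15.95 F,M [-0.523 -1.693  6.39  -0.246  0.157  0.06   0.3  ] sdMz 0.018 p [0.5171 0.199  0.3228] yaw 139.66 q6 -0.7 grip 39.138413071632385 0.024705437280697837
```

Call:
move_arm:
  motion:
    - {"dx":0,"dy":0,"dz":0,"rx":0,"ry":0,"rz":6,"jaw":1}
    - {"dx":0,"dy":0,"dz":0,"rx":0,"ry":0,"rz":6,"jaw":1}
    - {"dx":0,"dy":0,"dz":0,"rx":0,"ry":0,"rz":6,"jaw":1}
    - {"dx":0,"dy":0,"dz":0,"rx":0,"ry":0,"rz":6,"jaw":1}
  newtons: 40

```text
time_s: 16.35
position: [0.517, 0.1989, 0.3227]
tcp_rot: [3.141, 0.001, 2.014]
wrist_force: [-0.7, -1.7, 7.0]
width: 0.0253
grip_force: 39.2
```

```bash
python3 m.py
```

```text
t 16.65 F,M [-0.939 -1.592  6.424 -0.317  0.214  0.071  0.239] sdMz 0.016 p [0.517  0.1989 0.3228] yaw 115.66 q6 -0.282 grip 39.1671359539032 0.024928092449220073
```

Call:
move_arm:
  motion:
    - {"dx":0,"dy":0,"dz":0,"rx":0,"ry":0,"rz":4,"jaw":1}
    - {"dx":0,"dy":0,"dz":0,"rx":0,"ry":0,"rz":4,"jaw":1}
    - {"dx":0,"dy":0,"dz":0,"rx":0,"ry":0,"rz":4,"jaw":1}
  newtons: 40

```text
time_s: 16.95
position: [0.517, 0.1989, 0.3228]
tcp_rot: [3.141, 0.001, 1.806]
wrist_force: [-1.8, -1.7, 7.1]
width: 0.0251
grip_force: 39.2
```

```bash
python3 m.py
```

```text
t 17.25 F,M [-1.378 -2.083  7.037 -0.3    0.257  0.048  0.179] sdMz 0.026 p [0.517  0.1989 0.3228] yaw 103.66 q6 -0.072 grip 39.172688126564026 0.024832760779472014
```

Call:
move_arm:
  motion:
    - {"dx":0,"dy":0,"dz":0,"rx":0,"ry":0,"rz":4,"jaw":1}
    - {"dx":0,"dy":0,"dz":0,"rx":0,"ry":0,"rz":4,"jaw":1}
    - {"dx":0,"dy":0,"dz":0,"rx":0,"ry":0,"rz":4,"jaw":1}
  newtons: 40

```text
time_s: 17.55
position: [0.5169, 0.1989, 0.3228]
tcp_rot: [3.141, 0.001, 1.597]
wrist_force: [-1.2, -1.2, 7.1]
width: 0.0248
grip_force: 39.2
```

```bash
python3 m.py
```

```text
t 17.85 F,M [-1.766 -1.914  6.837 -0.338  0.289  0.05   0.179] sdMz 0.025 p [0.5169 0.1989 0.3228] yaw 91.66 q6 0.137 grip 39.19882535934448 0.024466588107248898
```

Call:
move_arm:
  motion:
    - {"dx":0,"dy":0,"dz":0,"rx":0,"ry":0,"rz":4,"jaw":1}
    - {"dx":0,"dy":0,"dz":0,"rx":0,"ry":0,"rz":4,"jaw":1}
    - {"dx":0,"dy":0,"dz":0,"rx":0,"ry":0,"rz":4,"jaw":1}
  newtons: 40

```text
time_s: 18.15
position: [0.5169, 0.1989, 0.3228]
tcp_rot: [3.141, 0.001, 1.388]
wrist_force: [-1.2, -2.2, 6.6]
width: 0.0248
grip_force: 39.2
```

```bash
python3 m.py
```

```text
t 18.45 F,M [-1.65  -1.828  7.297 -0.325  0.338  0.054  0.179] sdMz 0.037 p [0.5169 0.1989 0.3227] yaw 79.66 q6 0.347 grip 39.21553909778595 0.025066461950278823
```

1.75 rad, still running free.

Call:
move_arm:
  motion:
    - {"dx":0,"dy":0,"dz":0,"rx":0,"ry":0,"rz":4,"jaw":1}
    - {"dx":0,"dy":0,"dz":0,"rx":0,"ry":0,"rz":4,"jaw":1}
    - {"dx":0,"dy":0,"dz":0,"rx":0,"ry":0,"rz":4,"jaw":1}
  newtons: 40

```text
time_s: 18.75
position: [0.5168, 0.1989, 0.3228]
tcp_rot: [3.141, 0.0, 1.178]
wrist_force: [-1.7, -1.4, 6.7]
width: 0.0247
grip_force: 39.2
```

```bash
python3 m.py
```

```text
t 19.05 F,M [-1.551 -2.249  7.293 -0.309  0.385  0.071  0.179] sdMz 0.023 p [0.5168 0.1989 0.3228] yaw 67.66 q6 0.556 grip 39.229960441589355 0.024726501535236922
```

Call:
move_arm:
  motion:
    - {"dx":0,"dy":0,"dz":0,"rx":0,"ry":0,"rz":4,"jaw":1}
    - {"dx":0,"dy":0,"dz":0,"rx":0,"ry":0,"rz":4,"jaw":1}
    - {"dx":0,"dy":0,"dz":0,"rx":0,"ry":0,"rz":4,"jaw":1}
  newtons: 40

```text
time_s: 19.35
position: [0.5168, 0.1989, 0.3228]
tcp_rot: [3.141, 0.0, 0.969]
wrist_force: [-1.8, -1.9, 7.9]
width: 0.0248
grip_force: 39.2
```

```bash
python3 m.py
```

```text
t 19.65 F,M [-2.253 -1.513  7.33  -0.298  0.406  0.046  0.18 ] sdMz 0.018 p [0.5168 0.1989 0.3228] yaw 55.66 q6 0.766 grip 39.24148499965668 0.02449979737662261
```

Call:
move_arm:
  motion:
    - {"dx":0,"dy":0,"dz":0,"rx":0,"ry":0,"rz":4,"jaw":1}
    - {"dx":0,"dy":0,"dz":0,"rx":0,"ry":0,"rz":4,"jaw":1}
    - {"dx":0,"dy":0,"dz":0,"rx":0,"ry":0,"rz":4,"jaw":1}
  newtons: 40

```text
time_s: 19.95
position: [0.5167, 0.199, 0.3228]
tcp_rot: [3.141, 0.0, 0.759]
wrist_force: [-2.1, -2.4, 7.5]
width: 0.0251
grip_force: 39.3
```

```bash
python3 m.py
```

```text
t 20.25 F,M [-2.599 -1.58   6.855 -0.259  0.414  0.071  0.211] sdMz 0.019 p [0.5167 0.199  0.3228] yaw 43.67 q6 0.975 grip 39.268367886543274 0.024815727654018946
```

Call:
move_arm:
  motion:
    - {"dx":0,"dy":0,"dz":0,"rx":0,"ry":0,"rz":4,"jaw":1}
    - {"dx":0,"dy":0,"dz":0,"rx":0,"ry":0,"rz":4,"jaw":1}
    - {"dx":0,"dy":0,"dz":0,"rx":0,"ry":0,"rz":4,"jaw":1}
  newtons: 40

```text
time_s: 20.55
position: [0.5167, 0.199, 0.3227]
tcp_rot: [3.141, 0.0, 0.55]
wrist_force: [-2.5, -1.3, 6.4]
width: 0.0248
grip_force: 39.3
```

```bash
python3 m.py
```

```text
t 20.85 F,M [-2.589 -1.425  7.422 -0.22   0.415  0.13   0.245] sdMz 0.024 p [0.5167 0.199  0.3228] yaw 31.67 q6 1.184 grip 39.26271200180054 0.024638665277422114
```

Torque rose to 0.13 N·m, which is the slip level. A small 4° turn will confirm it plateaus.

Call:
move_arm:
  motion:
    - {"dx":0,"dy":0,"dz":0,"rx":0,"ry":0,"rz":2,"jaw":1}
    - {"dx":0,"dy":0,"dz":0,"rx":0,"ry":0,"rz":2,"jaw":1}
    - {"dx":0,"dy":0,"dz":0,"rx":0,"ry":0,"rz":0,"jaw":1}
  newtons: 40

```text
time_s: 21.15
position: [0.5167, 0.199, 0.3227]
tcp_rot: [3.141, 0.0, 0.482]
wrist_force: [-2.8, -0.6, 7.8]
width: 0.0247
grip_force: 39.3
```

```bash
python3 m.py
```

```text
t 21.45 F,M [-2.463 -1.455  7.486 -0.204  0.433  0.134  0.149] sdMz 0.038 p [0.5167 0.199  0.3228] yaw 27.67 q6 1.254 grip 39.25601363182068 0.02487693646346006
```

Torque stayed at 0.13 N·m, so it has slipped. Letting go.

Call:
move_arm:
  motion:
    - {"dx":0,"dy":0,"dz":0,"rx":0,"ry":0,"rz":0,"jaw":0.3}
    - {"dx":0,"dy":0,"dz":0,"rx":0,"ry":0,"rz":0,"jaw":0}
    - {"dx":0,"dy":0,"dz":0,"rx":0,"ry":0,"rz":0,"jaw":-0.2}
    - {"dx":0,"dy":0,"dz":0,"rx":0,"ry":0,"rz":0,"jaw":-0.2}
  newtons: 40

```text
time_s: 21.85
position: [0.5169, 0.1991, 0.3217]
tcp_rot: [-3.141, 0.001, 0.483]
wrist_force: [0.2, 0.4, 0.2]
width: 0.0515
grip_force: 0.0
```

Call:
move_arm:
  motion:
    - {"dx":0,"dy":0,"dz":-15,"rx":0,"ry":0,"rz":0,"jaw":-0.2}
    - {"dx":0,"dy":0,"dz":-30,"rx":0,"ry":0,"rz":0,"jaw":-0.2}
    - {"dx":0,"dy":0,"dz":-40,"rx":0,"ry":0,"rz":0,"jaw":-0.2}
    - {"dx":0,"dy":0,"dz":-15,"rx":0,"ry":0,"rz":0,"jaw":-0.2}
    - {"dx":0,"dy":0,"dz":0,"rx":0,"ry":0,"rz":0,"jaw":-0.2}
  newtons: 40

```text
time_s: 22.35
position: [0.5175, 0.1993, 0.4248]
tcp_rot: [3.14, -0.006, 0.483]
wrist_force: [0.1, 0.5, -0.6]
width: 0.0511
grip_force: 0.0
```

```bash
python3 - <<'E'
from h import *
g=eyes.grab_frame('scene'); plan([.5167,.199,.42],0,1)
cv2.imwrite('pics/s7.png',cv2.resize(g['image'][100:400,130:460],None,fx=2,fy=2,interpolation=cv2.INTER_CUBIC))
E
```

```text
sh [-0.4 -0.   2.7] turn [ 1.000e-02 -1.300e-01  2.766e+01]
t 22.4 from [0.517  0.1992 0.4227] yaw [ 1.7996e+02 -1.2000e-01  2.7660e+01] F [-0.44  1.08  0.33] M [ 0.017  0.016 -0.029] w 0.0515 0.0
```

View pics/s7.png

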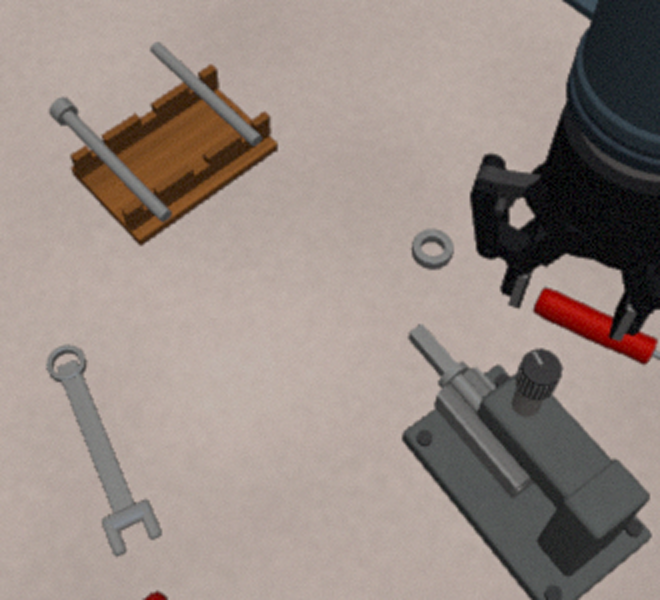

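The pin sits with its collar home (crop (455,375)), the cap is free of the gripper at (540,370), and the bolt and dowel remain in the rack (~(110,160), (205,95)). Handing in.

```bash
python3 -c "
from h import *
print(job.sign_off())"
```

```text
the job is handed in; nothing more can be done
None
```

The job is handed in, with no verdict returned: the pin is home in the vee and the cap was turned until it slipped at about 0.13 N m and then released. The dowel and bolt are still in the rack, and on the way in the pin's tip hit the gauge head once (about 78 N at the wrist, under the 120 N limit).

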